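# Slide the spoon tray past the spring catch of its serving rail

## Robot

A 7-joint arm with a two-finger parallel gripper is mounted at the origin on the work surface. World frame = base frame: x ahead of the robot, y to its left, z up, the work surface at z = 0. Lengths are in mm, angles in degrees, forces in N, time in s.
With the tool pointing down it reaches from about 425 to 1025 mm from the base axis. Payload 3.6 kg.
Tool frame: the origin (TCP) lies midway between the tips of the shut fingers; the grasp point (between the pads) lies 19 mm behind it; z points along the fingers, y is the line along which they close (so a half turn about z gives the same grasp; the last joint's range is limited). The gripper opens to 85 mm and grips with 20 to 120 N. Pads are 22 mm wide; open, the fingers measure 114 mm over their backs; the gripper's body (76 mm by 85 mm) begins 54 mm behind the grasp point. The pads swing forward as they close: fully open they stand 13 mm farther back than shut.
Start: joints at [69.127, 33.873, 2.773, 92.16, -1.908, 54.013, -1.931], TCP at [193.941, -698.582, 231.302] pointing down, gripper open.
Joint ranges: [-153.93, 153.93], [-27.13, 128.08], [-72.61, 78.16], [10.71, 143.7], [-87.88, 267.88], [4.46, 118.87], [-176.78, 176.78]. Speed limits (degrees/s): [147.25, 147.25, 180, 180, 180, 180, 180].

## Interface

Orientations are given as [roll, pitch, yaw] about the fixed x, y, z axes, in that order (R = Rz(yaw) Ry(pitch) Rx(roll)).
In Python, from bench import robot gives the robot as it stands. Calls block until the motion is done:
- robot.goto(position, orientation): joint-space move of the TCP to a pose.
- robot.move_linear(position, max_speed=150, orientation=None): straight line of the TCP; orientation=None keeps the orientation; max_speed is the mean speed in mm/s.
- robot.move_joints(angles): joint-space move.
- robot.set_gripper(opening, strength=None): opening from 0.0 (shut) to 1.0 (fully open); strength is the grip in N (None keeps the last); returns when the fingers have stopped.
- robot.dwell(seconds).
- robot.inverse_kinematics(position, orientation): joint angles nearest the present ones, or None.
- robot.sense(): the state.
- robot.capture(name): name is "scene" or "top"; returns the picture (480x640x3 uint8, red, green, blue); there is no depth.
- robot.camera_params(name): a dict with "intrinsics" (3x3 intrinsics, pixels), "R" (3x3) and "t" (3): a world point X has camera coordinates R X + t. Camera axes: x right, y down, z forward; pixel columns grow to the right and rows downward; lengths in mm; the calibration is good to about 2 mm. A picture is of the moment at which its call begins. camera_params takes no time and is no camera call.
A pose or a line that the arm cannot do raises robot.MotionError and nothing moves.
- robot.close_job(): hands the job in; it is judged then, once.
The state is a dict: "time": time; "joint_pos": joint angles; "dq": joint speeds; "tau": joint torques, N m; "tool_pos": TCP position; "ee_rot": TCP orientation; "contact_force": force on the tool from outside, world axes, zero at the start; "wrist_torque": the same for the moment, N m; "width": opening from 0.0 (shut) to 1.0 (fully open); "finger_force": force on a finger pad.
Only numpy, scipy, OpenCV 4.12 (cv2) and the standard library are available. Lean on these libraries where they do the work, as an engineer would, in place of code of your own. Each camera call takes 0.05 s, during which the arm holds its last target. There are 200 camera calls.

## Task

On the banquet table a metal spoon tray waits in a wooden serving rail, held back by the two stop lugs of a spring catch. With the fingertips only, gripping and lifting nothing, press the long catch plate down behind the tray and keep it held down while you gently push the tray along the rail, over the sunken lugs, until it is fully home against the end stop. Then let the catch spring up behind the tray and move clear, leaving the can, the cup and the bottle where they stand.

Things in the scene. Friction and masses are not known exactly. Their poses are not given: they have to be found in the camera images.
- dock: Wooden serving rail fixed on the table, at a new place and heading each time. Origin at table height; x (level) is the direction in which the tray is pushed, y across, z up. It spans x -150 to +165 mm, y +-83 mm. Two runners, tops 34 mm above the table, carry the tray; the slot between them (y +-50 mm) holds the catch plate. Fences at y = +-74 mm, tops at 46 mm, guide the tray. Its -x end is open.
- end_stop (a point): Middle of the near face of the end stop, a cross bar at the rail's +x end: x = +155 mm in the rail's frame, 45 mm above the table (the bar's top is at 56 mm).
- catch (a joint): How far (m) the spring catch is pressed down: 0 up, 0.018 bottomed. Plate and lugs sink together, straight down, wherever the plate is pressed; about 3 N starts it, about 9 N bottoms it. The lugs are level with the runners at 0.012 and clear from 0.013; 0.015 is a good depth. It springs up when let go.
- catch_plate (a point): Point on top of the dark steel catch plate, on the rail's centre line, where it lies open behind the tray: x = -110 mm in the rail's frame, 31 mm above the table when up; moves with the plate. The flat plate is 94 mm wide, runs from x = -140 to +100 mm in the rail's frame, under the tray, and can be pressed and slid along anywhere.
- lugs (a point): Point on top of the catch plate midway between its two stop lugs: x = +54 mm in the rail's frame. The bright steel lugs are part of the plate and stand 15 mm above it, 8 mm long in x (+50 to +58 mm), 10 mm wide, at y = +36 to +46 and -36 to -46 mm: 72 mm are free between them for the fingers.
- tray_centre (a point): Centre (half-way up) of the loose open aluminium spoon tray, 90 mm long in the rail's x, 140 mm wide, 34 mm high, about 0.45 kg. Its flat back wall is 45 mm behind this point. It starts at x = -20 to 0 mm in the rail's frame, its front 5 to 25 mm short of the lugs; fully home, front on the end stop, it is at x = +110 mm with its back 7 mm beyond the lugs.
- can_mid (a point): Middle of an upright drinks can, 66 mm across, 115 mm high; leave alone.
- cup_mid (a point): Middle of a small steel cup, 58 mm across, 42 mm high; leave alone.
- bottle_mid (a point): Middle of an upright clear water bottle, 60 mm across, 170 mm high; leave alone.
There are look-alikes about, which are no part of the job. Leave any pink look-alike of the part that bears tray_centre alone.

How it is judged (in metres and radians):
On the way, in this order (a step that is already met when the one before it is completed fails the run):
1. the catch is pressed down with the tray still short of the lugs (value of joint catch above 0.0115 m and x of tray_centre in the frame of dock below 0.012 m), for 0.1 s.
2. the tray is pushed past the lugs with the catch still held down (value of joint catch above 0.0105 m and x of tray_centre in the frame of dock above 0.1015 m), for 0.05 s.
At the end, for the whole second after the job is handed in: The tray rests flat on the runners within 6 mm of the end stop, straight to about 4 degrees and still, and the catch is up again (within 3 mm) with its lugs behind the tray (x of tray_centre in the frame of dock between 0.104 and 0.114 m and value of joint catch below 0.003 m and z of tray_centre in the frame of dock between 0.048 and 0.054 m and angle between tray_centre's own z axis and vertical below 0.05 rad and angle between the x axis of tray_centre and the x axis of dock, either way round below 0.08 rad and linear speed of tray below 0.01 m/s); the robot touches nothing.
It fails at once if the tray is gripped or shoved hard (over 35 N between the fingers and the tray) (contact force between the fingers and tray above 35 N).
It fails at once if the tray is lifted more than 6 mm off its runners or tipped more than 7 degrees (z of tray_centre in the frame of dock above 0.057 m or angle between tray_centre's own z axis and vertical above 0.12 rad).
It fails at once if the catch is let up (pressed less than 9 mm) while the tray is over the lugs (x of tray_centre in the frame of dock between 0.014 and 0.099 m and value of joint catch below 0.009 m).
It fails at once if the can, cup or bottle is moved more than 20 mm (distance of any of can_mid, cup_mid, bottle_mid from where it was at the start of the episode above 0.02 m).
It also fails if it takes over 43 s, if anything falls off the work surface, if the arm or the gripper's body presses on something with over 40 N, if the wrist force passes 120 N, or if a joint passes its speed limit or range.

## Working session

There is one attempt and no reset: what is moved stays moved. The work goes in short steps, each a Python script; the robot and the scene stay as the last script left them, time stands still between calls to the robot, and variables do not carry over. Pictures are saved under pics/ and viewed, at most 10 in all, crops included, and the job is handed in when it is done.

```bash
mkdir -p pics; ls
python3 - <<'E'
from bench import robot
import cv2
for n in("scene","top"):
    cv2.imwrite(f"pics/{n}0.png",robot.capture(n)[:,:,::-1]); p=robot.camera_params(n); print(n,p)
s=robot.sense();print(s["time"],s["tool_pos"],s["ee_rot"],s["contact_force"],s["width"])
E
```

```text
pics
scene {'intrinsics': array([[513.34886292,   0.        , 316.62326925],
       [  0.        , 513.34886292, 249.52977369],
       [  0.        ,   0.        ,   1.        ]]), 'R': array([[-0.34183281,  0.93975193, -0.00407883],
       [ 0.70578919,  0.25385877, -0.66137534],
       [-0.62049331, -0.22895859, -0.75004401]]), 't': array([ 186.0422985 , -364.19980102, 1395.88367769])}
top {'intrinsics': array([[612.51202615,   0.        , 329.15507562],
       [  0.        , 612.51202615, 252.08349823],
       [  0.        ,   0.        ,   1.        ]]), 'R': array([[ 6.65313903e-03, -9.99975274e-01,  2.27746008e-03],
       [-9.77422938e-01, -6.98405002e-03, -2.11176759e-01],
       [ 2.11187444e-01, -8.21053383e-04, -9.77445236e-01]]), 't': array([  25.78016621,  572.70682184, 1133.74024915])}
0.1 [ 193.74163877 -697.84844136  230.23997421] [-1.79883101e+02  6.02380708e-03  1.55206050e+01] [ 0.3546614  -0.36770372  0.21792324] 1.0028958165523614
```

View pics/scene0.png

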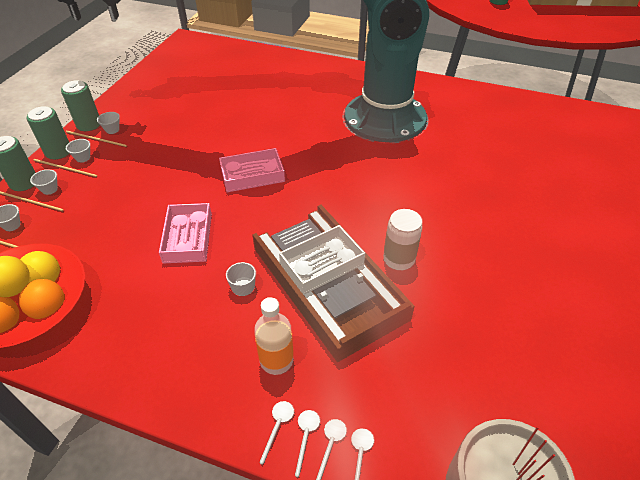

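View pics/top0.png

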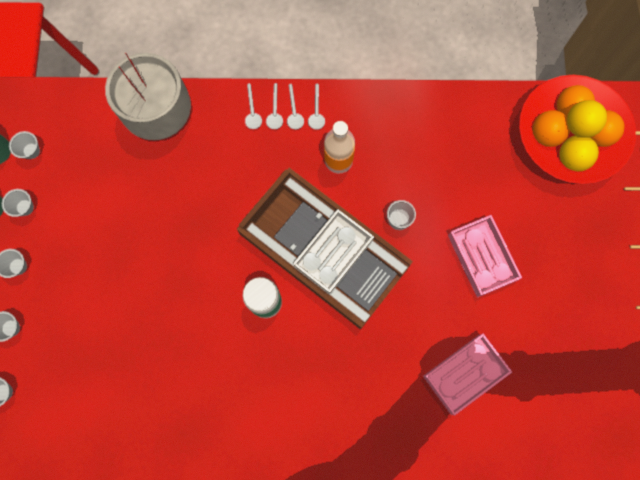

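The rail lies at about (325,250) in the top view, pointing to the upper left. The lugs are at about (295,247) and (320,213). There are three trays: metal in the rail at (335,251), pink at (486,255) and pink at (467,373). The metal one in the rail fits the description, so I'll confirm it in an enlarged crop.

Run:
```python
import cv2
a=cv2.imread("pics/top0.png")[163:335,230:418]; cv2.imwrite("pics/topc.png",cv2.resize(a,None,fx=3.4,fy=3.4,interpolation=cv2.INTER_CUBIC))
a=cv2.imread("pics/scene0.png")[200:365,245:430]; cv2.imwrite("pics/scenec.png",cv2.resize(a,None,fx=3.6,fy=3.6,interpolation=cv2.INTER_CUBIC))
```

```text
(no output)
```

View pics/topc.png

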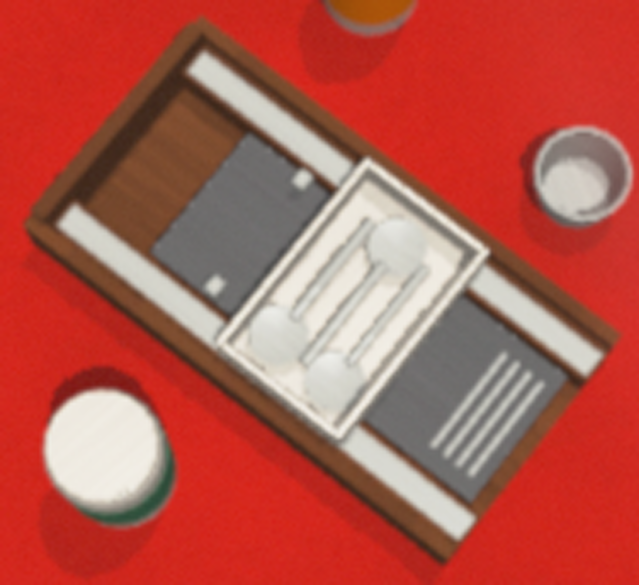

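View pics/scenec.png

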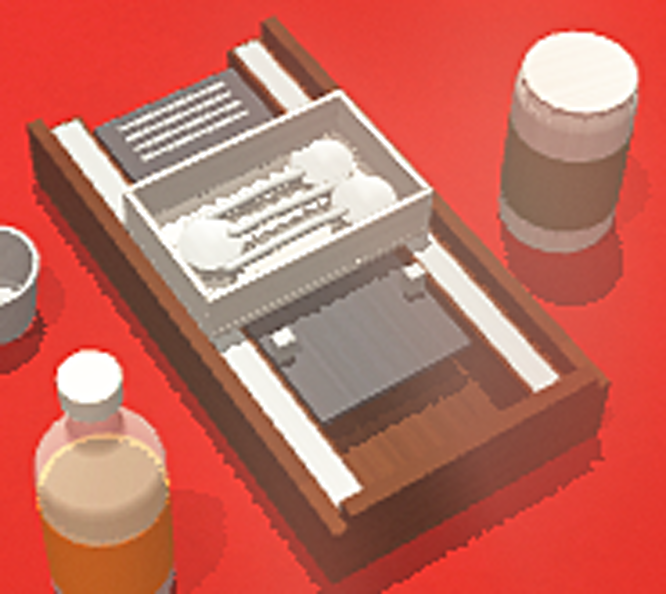

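Confirmed: the metal tray in the wooden rail has its spoons, and its front faces the lugs, at crop pixels (303,180) and (215,285). The grooved plate lies open behind it at (500,420). Next I'll fit the rail pose from known corners in both views.

```bash
cat > h.py <<'E'
import numpy as np
from bench import robot
def ray(n,px,z):
    p=robot.camera_params(n); R,t=p["R"],p["t"]
    d=R.T@np.linalg.inv(p["intrinsics"])@[px[0],px[1],1]; c=-R.T@t
    return (c+d*(z-c[2])/d[2])[:2]
E
python3 - <<'E'
from h import *
T=lambda u,v:("top",(230+(u+.5)/3.4-.5,163+(v+.5)/3.4-.5)); S=lambda u,v:("scene",(245+(u+.5)/3.6-.5,200+(v+.5)/3.6-.5))
P=[(T(202,18),165,-83,56),(T(28,228),165,83,56),(T(617,340),-150,-83,46),(T(447,553),-150,83,46),
(T(248,135),100,-47,31),(T(155,250),100,47,31),(T(568,375),-140,-47,31),(T(472,498),-140,47,31),(T(303,180),54,-41,46),(T(215,285),54,41,46),
(S(318,423),100,-47,31),(S(468,343),100,47,31),(S(285,335),54,-41,46),(S(415,270),54,41,46),(S(30,122),-150,-83,46),(S(272,18),-150,83,46)]
W=np.array([ray(*p[0],p[3]) for p in P]); L=np.array([p[1:3] for p in P],float)
a=W@[1,1j]; b=L@[1,1j]
keep=np.ones(len(a),bool)
for _ in range(3):
    am,bm=a[keep].mean(),b[keep].mean(); r=np.vdot(b[keep]-bm,a[keep]-am); r/=abs(r); o=am-r*bm; e=a-(o+r*b); keep=abs(e)<8
psi=np.angle(r); print("origin",o,"psi",np.degrees(psi)); print(np.round(e/r,1))
for n,q in [("tray",[T(365,158),T(220,345),T(488,250),T(340,438)]),("trayS",[S(212,300),S(432,190),S(125,190),S(340,95)])]:
    print(n,[np.round((ray(*x,68)@[1,1j]-o)/r,1) for x in q])
for n,x,z in [("can",T(103,440),115),("cup",T(582,172),42),("bottle",("top",(340,128)),170)]:
    w=ray(*x,z); print(n,w,np.round((w@[1,1j]-o)/r))
for yaw in (np.degrees(psi),np.degrees(psi)-180):
  for x in (-110,60):
    p=o+r*x; print(yaw,x,[robot.inverse_kinematics([p.real,p.imag,z],[180,0,yaw]) for z in (16,150)])
E
```

```text
origin (586.4338883206384+34.166555140722615j) psi 52.12390805512481
[-5.2+4.1j -6.9+0.5j  0.1+5.4j  2.3-2.2j -1.4+2.3j -2.6-2.4j  0.3+0.2j
  0.5-1.8j -1.4+0.9j -0.6+0.2j  1.4-2.6j  1.6-3.5j  1.8+0.9j  2.6-0.4j
  3.1+1.8j  4.7-3.3j]
tray [np.complex128(28.5-68.1j), np.complex128(25.1+69.7j), np.complex128(-60.7-68.7j), np.complex128(-61.4+69.4j)]
trayS [np.complex128(31.4-68.3j), np.complex128(30.8+68.3j), np.complex128(-56.3-69.3j), np.complex128(-53.5+66j)]
can [484.9463774  156.24152627] (34+155j)
cup [ 657.59633679 -113.86494267] (-73-147j)
bottle [783.97898949  11.32069927] (103-170j)
52.12390805512481 -110 [array([  3.38690861,  39.80542015,  -3.51195404, 125.07596184,
         8.52844069,  15.33327047, -45.41762729]), array([ 10.0422817 ,  26.60228817, -12.17001608, 121.68821362,
        10.08258887,  32.6310084 , -47.26478375])]
52.12390805512481 60 [array([ -8.9792488 ,  43.65897456,  -3.76649156, 111.21407989,
         6.08844413,  25.31386562, -55.08973417]), array([ -1.39870303,  33.15579223, -14.52894758, 108.11433147,
        12.26579541,  40.22793462, -60.94061458])]
-127.87609194487518 -110 [array([ -18.70510305,   43.79586861,   27.59470185,  126.02561607,
        -55.17519577,   22.98744193, -162.98845454]), array([ 43.62924345,  39.63398635, -61.51597272, 120.34911319,
        47.65966681,  49.33390038,  95.34943105])]
-127.87609194487518 60 [array([ 26.74945097,  60.69640116, -61.79474504, 109.6085258 ,
        67.21940334,  56.46114991,  73.72877119]), array([ 27.31729413,  46.89351283, -61.56613347, 106.86521914,
        49.25420062,  57.93165683,  86.18885022])]
```

```bash
cat >> h.py <<'E'
O=np.array([586.4,34.2]); A=np.radians(52.1); RZ=np.array([[np.cos(A),-np.sin(A)],[np.sin(A),np.cos(A)]]); ORI=[180,0,52.1]
def W(x,y,z): return [*(O+RZ@[x,y]),z]
def st(tag=""):
    s=robot.sense(); f=s["contact_force"]; p=RZ.T@(s["tool_pos"][:2]-O)
    print(tag,round(s["time"],2),"xyz",np.round([*p,s["tool_pos"][2]],1),"F",np.round([*(RZ.T@f[:2]),f[2]],1),"w",round(s["width"],2),"ff",np.round(s["finger_force"],1)); return s
E
python3 - <<'E'
from h import *
import cv2
robot.set_gripper(0.25)
robot.goto(W(-102,0,150),ORI); st()
robot.move_linear(W(-102,0,50),120); st()
for z in (40,34,31,28,25,22): robot.move_linear(W(-102,0,z),40); st(z)
a=robot.capture("top")[150:350,220:440,::-1]; b=robot.capture("scene")[180:380,240:440,::-1]
cv2.imwrite("pics/a.png",cv2.resize(cv2.hconcat([a,b]),(798,380)))
E
```

```text
3.33 xyz [-102.9   -0.9  150. ] F [0.6 0.3 0.3] w 0.25 ff 0.0
 4.31 xyz [-101.7   -0.4   50.4] F [-0.1  0.5  0.1] w 0.25 ff 0.0
40 4.71 xyz [-1.021e+02  1.000e-01  3.990e+01] F [0.4 0.8 0.1] w 0.25 ff 0.0
34 5.01 xyz [-102.1    0.2   33.7] F [-0.7 -0.9  0.1] w 0.25 ff 0.0
31 5.26 xyz [-101.8   -0.3   31.1] F [0.7 0.6 3.2] w 0.25 ff 1.3
28 5.51 xyz [-101.8   -0.3   28.1] F [-0.3 -0.4  3.5] w 0.25 ff 1.8
25 5.76 xyz [-101.8   -0.3   25.1] F [ 0.2 -1.2  5.6] w 0.25 ff 2.2
22 6.01 xyz [-101.8   -0.3   22.2] F [ 0.6 -0.6  5.1] w 0.25 ff 2.7
```

View pics/a.png

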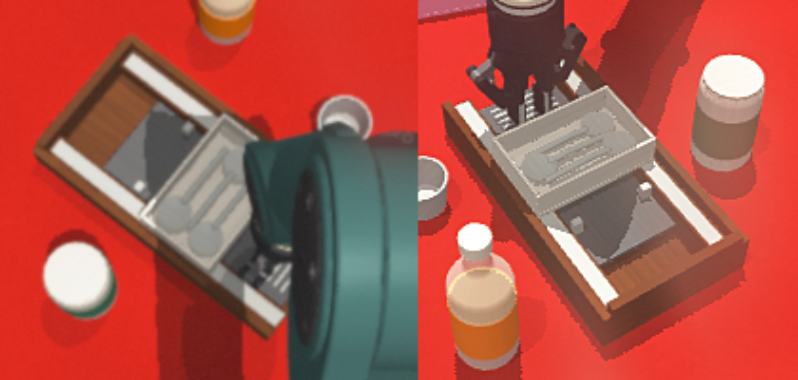

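The fingers are on the plate behind the tray, between the runners. I'll press to depth, then push in steps.

Run:
```python
from h import *
for z in (19,16.5): robot.move_linear(W(-102,0,z),40); st(z)
robot.dwell(0.3); st()
for x in (-90,-80,-75,-70,-65,-60,-50): robot.move_linear(W(x,0,16.3),40); st(x)
```

```text
19 6.36 xyz [-101.8   -0.3   19.3] F [ 0.2 -0.3  6.3] w 0.25 ff 3.2
16.5 6.61 xyz [-101.8   -0.3   16.9] F [0.1 0.7 6.6] w 0.25 ff 3.6
 6.91 xyz [-101.8   -0.3   17. ] F [-0.2  0.5  7.6] w 0.25 ff 3.6
-90 7.36 xyz [-92.3   0.5  16.4] F [-3.4  0.4  6.3] w 0.25 ff 3.7
-80 7.76 xyz [-82.6   0.6  16.4] F [-3.5  0.3  7. ] w 0.25 ff 3.7
-75 8.03 xyz [-77.9   0.7  16.3] F [-4.4  0.8  7.8] w 0.25 ff 3.7
-70 8.31 xyz [-73.6   0.9  16.3] F [-4.7  0.1  7.3] w 0.25 ff 3.7
-65 8.58 xyz [-69.5   1.   16.1] F [-5.8  0.1  7.5] w 0.25 ff 3.7
-60 8.86 xyz [-64.8   1.   16.1] F [-5.1 -1.2  7.2] w 0.25 ff 3.7
-50 9.26 xyz [-54.4   1.   16.1] F [-5.5 -0.2  6. ] w 0.25 ff 3.7
```

Run:
```python
from h import *
for x in [-40,-25,-10,5,20,30,40,46]+list(range(49,66,2)):
    robot.move_linear(W(x,0,15.6),45 if x<45 else 20)
    s=st(x); f=RZ.T@s["contact_force"][:2]
    if f[0]<-13: break
robot.dwell(0.3); st("end")
```

```text
-40 9.63 xyz [-44.6   0.9  15.4] F [-6.2  1.1  7.5] w 0.25 ff 3.8
-25 10.12 xyz [-29.3   0.8  15.4] F [-5.   0.2  7.3] w 0.25 ff 3.8
-10 10.6 xyz [-14.4   0.7  15.4] F [-4.7 -0.5  8.3] w 0.25 ff 3.8
5 11.08 xyz [ 0.6  0.6 15.4] F [-5.1 -0.   7.4] w 0.25 ff 3.8
20 11.57 xyz [15.6  0.5 15.4] F [-5.1  0.9  7.2] w 0.25 ff 3.9
30 11.94 xyz [25.4  0.5 15.4] F [-5.8 -0.1  8.3] w 0.25 ff 3.9
40 12.32 xyz [35.4  0.4 15.4] F [-5.3  0.4  7.2] w 0.25 ff 3.9
46 12.77 xyz [40.5  0.4 15.2] F [-6.1 -0.   7.2] w 0.25 ff 3.9
49 13.07 xyz [43.3  0.4 15.2] F [-6.5 -0.2  7.5] w 0.25 ff 3.9
51 13.32 xyz [45.1  0.3 15.2] F [-7.1  0.1  6.7] w 0.25 ff 3.9
53 13.57 xyz [47.1  0.4 15.2] F [-6.6 -0.4  7.7] w 0.25 ff 3.9
55 13.82 xyz [49.1  0.4 15.2] F [-6.8  0.4  7.8] w 0.25 ff 3.9
57 14.07 xyz [50.4  0.3 15.1] F [-7.6 -0.5  8.7] w 0.25 ff 3.9
59 14.32 xyz [50.4  0.3 15.1] F [-10.2   0.6   9.9] w 0.25 ff 3.9
61 14.57 xyz [50.3  0.3 15.1] F [-13.5  -0.7  13.3] w 0.25 ff 3.9
end 14.87 xyz [50.3  0.3 15.1] F [-13.8  -0.8  13. ] w 0.25 ff 3.9
```

Run:
```python
from h import *
import cv2
a=robot.capture("top")[150:350,220:440,::-1]; b=robot.capture("scene")[180:380,240:440,::-1]
cv2.imwrite("pics/b.png",cv2.resize(cv2.hconcat([a,b]),(798,380),interpolation=cv2.INTER_CUBIC))
```

```text
(no output)
```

View pics/b.png

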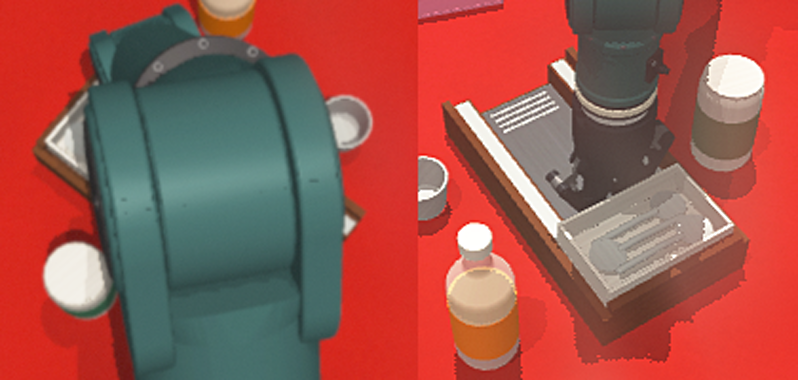

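The tray sits squarely against the end stop. I'll back off while holding the plate down, then lift straight up.

Run:
```python
from h import *
import cv2
robot.move_linear(W(48,0,15.6),30); st()
robot.move_linear(W(36,0,15.6),40); st()
robot.move_linear(W(36,0,45),40); st()
robot.move_linear(W(30,0,230),120); st()
robot.goto([300,-450,300],[180,0,15]); st()
a=robot.capture("top")[150:350,220:440,::-1]; b=robot.capture("scene")[180:380,240:440,::-1]
cv2.imwrite("pics/c.png",cv2.resize(cv2.hconcat([a,b]),(798,380),interpolation=cv2.INTER_CUBIC))
```

```text
15.55 xyz [50.2  0.2 16.7] F [1.7 2.2 7.9] w 0.25 ff 3.6
 16.0 xyz [39.5 -0.6 17. ] F [ 3.2 -0.3  6.7] w 0.25 ff 3.6
 16.88 xyz [35.4  0.3 44.6] F [-0.6 -0.3 -0.4] w 0.25 ff 0.0
 18.57 xyz [ 29.6   0.4 229.1] F [1.1 1.2 0.1] w 0.24 ff 0.0
 20.72 xyz [-556.4  -72.   299.8] F [-0.3 -0.3  0.3] w 0.25 ff 0.0
```

View pics/c.png

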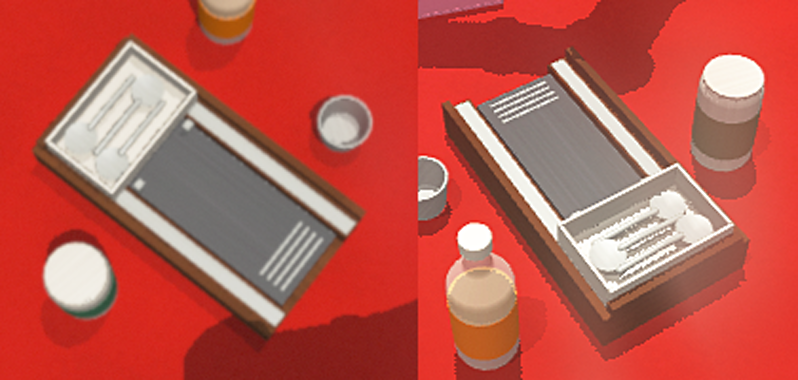

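The tray is home at crop pixel (122,113), with both lugs up behind it at (187,125) and (140,184). The can, cup and bottle haven't moved, so I'm handing the job in.

```bash
python3 -c "
from bench import robot
print(robot.close_job())"
```

```text
the job is handed in; nothing more can be done
None
```

I handed the job in at about 21 s: the last picture showed the tray home against the end stop, the catch up behind it, and the can, cup and bottle where they stood; no verdict came back.

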